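# Centre the soup mug on the banding wheel

## Robot

A 6-joint arm with a two-finger parallel gripper is mounted at the origin on the work surface. World frame = base frame: x ahead of the robot, y to its left, z up, the work surface at z = 0. Lengths are in m, angles in rad, forces in N, time in s.
With the tool pointing down it reaches from about 0.375 to 0.9 m from the base axis. Payload 3.1 kg.
Tool frame: the origin (TCP) lies between the finger pads; the fingertips stand 8 mm ahead of it and the grasp point (between the pads) lies 11 mm behind it; z points along the fingers, y is the line along which they close (so a half turn about z gives the same grasp; the last joint's range is limited). The gripper opens to 85 mm and grips with 20 to 120 N. Pads are 22 mm wide; open, the fingers measure 114 mm over their backs; the gripper's body (76 mm by 85 mm) begins 54 mm behind the grasp point. The pads swing forward as they close: fully open they stand 13 mm farther back than shut.
Start: joints at [-1.425, 0.527, 1.433, -0, 1.181, -0.178], TCP at [0.199, -0.592, 0.239] pointing down, gripper open.
Joint ranges: [-3.08, 3.08], [-0.75, 2.2], [0.22, 2.44], [-1.43, 4.57], [0, 2.65], [-2.85, 2.85]. Speed limits (rad/s): [2.79, 2.79, 3.14, 3.14, 3.14, 3.14].

## Interface

Orientations are given as a unit quaternion [x, y, z, w].
In Python, from station import readout, cams, sign_off gives the robot as it stands.
- The arm moves only by the tool send_rows, never from a script. Its argument "commands" is text: rows parted by semicolons, each of 5 numbers parted by spaces: the finger opening in mm, from 0 to 85.4, then the shift along the tool's x, y, z each as a share of 0.02 m, from -1 to 1, then the turn about the tool's z as a share of 4 degrees, from -1 to 1. In form: grip dx dy dz spin; .... A call has 1 to 20 rows; each row shifts and turns the commanded pose from where the row before left it, along the tool's axes as they then stand; what a row does not reach is not made up. A row lasts 1/12 s, in which the tool goes at most 41.7 mm and 7.16 degrees, less where a joint would pass 70% of its speed; a pose out of reach is approached as far as the arm can. A call with a number of a shift or a turn outside -1 to 1 is refused whole. A call with a gripper value outside its range is refused whole. The fingers move at their own pace and stop on an object; "grip_force" is the grip in N (left out, the last holds). Time passes only in rows, so rows that do not move let the fingers close. It gives the time, the measured TCP pose, the force, the opening and the grip force at its end, in the units of the state.
- readout.sense(): the state, without advancing time (a new reading comes with each control period).
- cams.snapshot(name): name is "scene" or "top" or "wrist"; returns a dict with "pixels" (384x512x3 uint8, red, green, blue), "intrinsics" (3x3 intrinsics, pixels), "dist" ([k1, k2, p1, p2, k3] as OpenCV has them; the pictures are not rectified), "eye" and "rotation" of the camera in the world. Camera axes: x right, y down, z forward; pixel columns grow to the right and rows downward; lengths in m; the calibration is good to about 2 mm. A picture is of the moment at which its call begins. There is no depth.
- sign_off(): hands the job in; it is judged then, once.
The state is a dict: "t": time; "q": joint angles; "qd": joint speeds; "tau": joint torques, N m; "tcp_pos": TCP position; "tool_rot": TCP orientation; "force": force on the tool from outside, world axes, zero at the start; "ft_torque": the same for the moment, N m; "finger_gap": opening from 0.0 (shut) to 1.0 (fully open); "gripper_force": force on a finger pad.
Only numpy, scipy, OpenCV 4.12 (cv2) and the standard library are available. Lean on these libraries where they do the work, as an engineer would, in place of code of your own. Each camera call takes 0.05 s, during which the arm holds its last target. There are 200 camera calls.

## Task

Set the soup mug up for decorating: with the fingertips alone, gently push it along the head of the banding wheel until it stands in the middle, to within 5 mm, and push its handle round until it points straight at the far edge of the bench, square to that edge to within about 10 degrees. Do not pinch, lift or tip the mug, leave the other things on the bench where they are, and finish with the mug at rest and your hand clear of it.

Things in the scene. Friction and masses are not known exactly. Their poses are not given: they have to be found in the camera images.
- mug: Round-bellied soup mug of buff biscuit-fired clay, one loop handle, loose and off-centre on the banding wheel's head; 0.3 to 0.6 kg; breaks if pinched or knocked with over 30 N. 62 mm high; foot 80 mm across; belly 114 mm across at 30 mm up, rim 108 mm. Origin: centre of the foot's underside. z up, x points out through the handle. Slides upright under 1 to 5 N at belly height.
- mug_handle (a point): Middle of the outer upright part of the mug's handle, 92 mm out from the mug's axis and 36 mm above the foot. The handle is a loop of 12 mm round bar in the upright plane through the mug's axis, reaching 99 mm out from the axis, from 11 mm to 60 mm above the foot.
- wheel_centre (a point): Point on the banding wheel's axis at the top face of its head, 74 mm above the bench. The head is a grey metal disc 220 mm across and 10 mm thick, flat on top with dark concentric guide rings; it stands on an iron foot 156 mm across, fixed on the work board.
- wheel_head (a joint): Turn of the wheel head, rad, counterclockwise from above. It turns freely either way about its upright axis (0.012 N m of friction, no spring, soon stops when left; 30 rad each way) and carries the mug round with it, so the mug can be turned by pushing its handle sideways round the axis; pushing the mug off to one side of the axis also turns it.
- bench_frame (a point): A point in the middle of the bench top (height 0), given only for its axes: x points straight at the far edge of the bench, square to it and away from the robot; z up.
- board: Plywood work board fixed on the bench under the wheel, 400 x 400 x 12 mm, origin under its centre, which lies under the wheel's axis.
- brush: Paint brush lying on the work board near an edge, 176 mm long, 11 mm thick; leave alone. Origin underneath, near the middle.
- modelling_tool: Wooden modelling tool lying on the work board near the edge opposite the brush, 145 mm long, 8 mm high; leave alone.
- dish: Small white dish on a corner of the work board, 64 mm across, 26 mm high; leave alone.
- rib: Flat dark wooden rib on another corner of the work board, 92 x 56 x 5 mm; leave alone.
- slip_jar: Closed jar on the bench, 60 mm across, 85 mm high; leave alone.
- tool_crock: Crock full of upright tools on the bench beside the work board, 108 mm across, 270 mm high over the tools; leave alone.
- vase: Grey bottle vase on the bench beside the work board, 132 mm across, 165 mm high; leave alone.
Things that resemble listed ones, but are neither listed nor needed, are in the scene too. There is more than one size of the mug; the one meant has the size given above.

How it is judged:
At the end, for the whole second after the job is handed in: The mug stands upright and at rest on the wheel head, its axis within 5 mm of the wheel's axis, its handle pointing away from the robot within 0.25 rad (14 degrees) of square to the far edge of the bench (horizontal distance between mug and wheel_centre below 0.005 m and angle between the x axis of mug and the x axis of bench_frame, either way round below 0.25 rad and world x of mug_handle above 0.545 m and height (world z) of mug between 0.071 and 0.077 m and angle between mug's own z axis and vertical below 0.05 rad and linear speed of mug below 0.01 m/s and angular speed of mug below 0.1 rad/s); the robot touches nothing.
It fails at once if the mug is lifted off the wheel head (by 6 mm or more) or falls off it (height (world z) of mug above 0.08 m or height (world z) of mug below 0.068 m).
It fails at once if the mug is tipped by more than 9 degrees (angle between mug's own z axis and vertical above 0.157 rad).
It fails at once if the mug is pinched or shoved hard: more than 30 N between the fingers and the mug (contact force between the fingers and mug above 30 N).
It fails at once if a bystander (brush, modelling tool, dish, rib, jar, crock or vase) is moved by more than 15 mm (distance of any of brush, modelling_tool, dish, rib, slip_jar, tool_crock, vase from where it was at the start of the episode above 0.015 m).
It also fails if it takes over 64 s, if anything falls off the work surface, if the arm or the gripper's body presses on something with over 40 N, if the wrist force passes 120 N, or if a joint passes its speed limit or range.

## Working session

There is one attempt and no reset: what is moved stays moved. The work goes in short steps, Python scripts to look and compute and a tool call to move; the robot and the scene stay as the last step left them, time stands still between calls to the robot, and variables do not carry over. Pictures are saved under pics/ and viewed, at most 10 in all, crops included, and the job is handed in when it is done.

Besides the shell and the picture viewer there is one more tool, called after "Emit:" as name(argument=value, ...) on one line, values as JSON. send_rows: Moves the arm, as the interface text tells. Its arguments: {"type":"object","properties":{"commands":{"type":"string"},"grip_force":{"type":"number"}},"required":["commands"]}

```bash
ls; mkdir -p pics; cat > h.py <<'E'
import numpy as np, cv2, sys
from station import readout, cams, sign_off
def ray(c,uv):
    n=cv2.undistortPoints(np.array(uv,float).reshape(-1,1,2),np.array(c["intrinsics"]),np.array(c["dist"])).reshape(-1,2)
    return np.c_[n,np.ones(len(n))]@np.array(c["rotation"]).T
def onz(c,uv,z):
    d=ray(c,uv);e=np.array(c["eye"]);return e+d*((z-e[2])/d[:,2])[:,None]
def proj(c,P):
    R=np.array(c["rotation"]).T;t=-R@np.array(c["eye"])
    return cv2.projectPoints(np.array(P,float).reshape(-1,1,3),cv2.Rodrigues(R)[0],t,np.array(c["intrinsics"]),np.array(c["dist"]))[0].reshape(-1,2)
def snap(n,f):
    c=cams.snapshot(n);cv2.imwrite(f"pics/{f}.png",cv2.cvtColor(c["pixels"],cv2.COLOR_RGB2BGR));return c
E
python3 - <<'E'
from h import *
c=snap("top","top0");d=snap("scene","scene0")
for k in (c,d):print(k["eye"],np.round(k["rotation"],3),k["intrinsics"])
s=readout.sense();print(s)
E
```

```text
pics
[0.28344972 0.00401492 1.26453432] [-0.698  0.71  -0.075  0.064] [[420.99881077   0.         253.28368375]
 [  0.         420.99881077 197.44342385]
 [  0.           0.           1.        ]]
[0.9201573  0.82382226 1.64437842] [ 0.228  0.937 -0.256 -0.062] [[490.38294303   0.         251.76887265]
 [  0.         490.38294303 191.86600735]
 [  0.           0.           1.        ]]
{'t': 0.1, 'q': array([-1.42449762e+00,  5.28364867e-01,  1.43376904e+00,  2.22271441e-06,
        1.18141102e+00, -1.78473247e-01]), 'qd': array([-3.31772202e-04, -9.37559176e-04, -2.94053058e-03,  2.09171671e-04,
       -5.84078374e-06, -5.30308042e-04]), 'tau': array([-9.76670817e-04, -4.43304777e+01, -1.78585517e+01, -9.23977063e-05,
        3.91249123e-03, -1.18512901e-05]), 'tcp_pos': array([ 0.19938435, -0.59168174,  0.23843822]), 'tool_rot': array([ 9.86843942e-01,  1.61672759e-01,  1.67302745e-05, -9.75991319e-04]), 'force': array([-0.57374276, -0.62243469,  0.1012157 ]), 'ft_torque': array([-0.0063818 ,  0.0023996 ,  0.04459156]), 'gripper_force': 0.0, 'finger_gap': 0.9985656801507997}
```

View pics/top0.png

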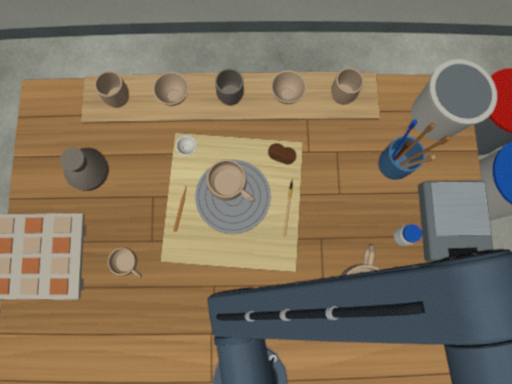

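View pics/scene0.png

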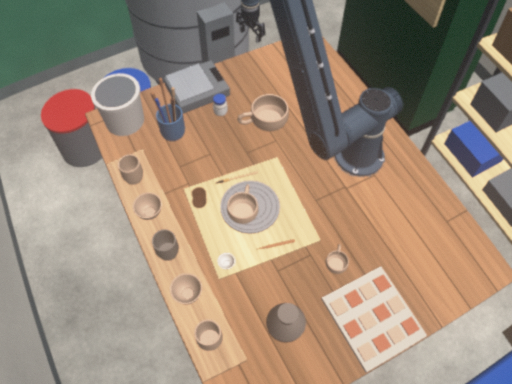

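The top view shows the wheel head near (233,196), with the mug near (227,181) and its handle towards (250,198), which is back and to the right. The crock is near (402,158), the vase near (85,168), and the board is clear of the arm.

```bash
sed -i 's/^import numpy.*/&\nfrom scipy.spatial.transform import Rotation as Ro/; s/np.array(c\["rotation"\])/Ro.from_quat(c["rotation"]).as_matrix()/' h.py
python3 - <<'E'
from h import *
c=cams.snapshot("top");im=cv2.cvtColor(c["pixels"],cv2.COLOR_RGB2BGR)
a=im[120:280,150:320]
h=cv2.cvtColor(im,cv2.COLOR_BGR2HSV)
for p in [(227,181),(250,197),(225,205),(255,180),(180,230),(228,160),(240,215)]:print(p,h[p[1],p[0]])
cv2.imwrite("pics/crop1.png",cv2.resize(a,None,fx=3.6,fy=3.6,interpolation=cv2.INTER_CUBIC))
print("guess",onz(c,[(233,196)],.074),onz(c,[(227,181)],.136),onz(c,[(250,198)],.11))
# bench far edge, board corners
print("board",onz(c,[(176,134),(303,140),(297,271),(162,263)],.012))
print("bench far edge pts",onz(c,[(22,79),(440,74)],0))
E
```

```text
(227, 181) [ 17  68 172]
(250, 197) [ 16  71 165]
(225, 205) [100   6 136]
(255, 180) [100   6 118]
(180, 230) [ 23  88 186]
(228, 160) [ 18  71 169]
(240, 215) [ 90   8 131]
guess [[0.52601741 0.04123849 0.074     ]] [[0.55579596 0.05545462 0.136     ]] [[ 0.51224414 -0.00734183  0.11      ]]
board [[ 0.73981153  0.22032933  0.012     ]
 [ 0.71436423 -0.17745209  0.012     ]
 [ 0.31027031 -0.14306093  0.012     ]
 [ 0.34011228  0.25473969  0.012     ]]
bench far edge pts [[ 0.95128462  0.74728103  0.        ]
 [ 0.94991645 -0.65529124  0.        ]]
```

View pics/crop1.png

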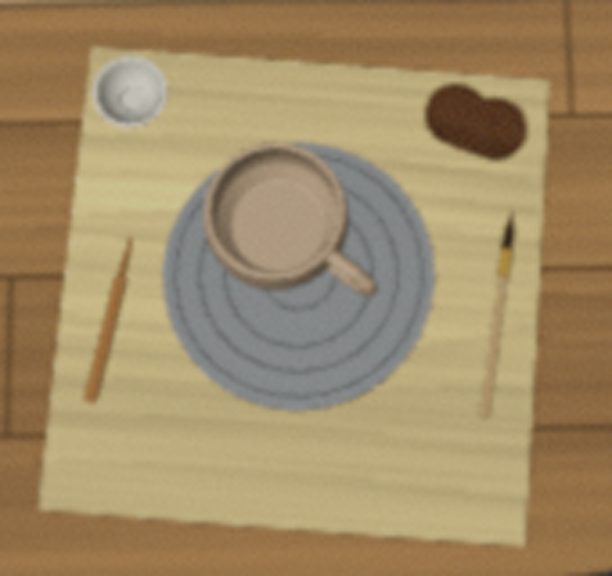

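The crop shows the mug up and left of the wheel centre, with its handle to the lower right and the far side of the mug free. I'll fit circles to the wheel and the mug, then measure the handle.

```bash
cat >> h.py <<'E'
from scipy.optimize import least_squares
def circ(P,r,guess):
    f=least_squares(lambda p:np.hypot(*(P[:,:2]-p).T)-r,guess,loss="soft_l1",f_scale=.001)
    return f.x,np.sqrt(np.median(f.fun**2))
def edge(m):
    k=max(cv2.findContours(m.astype(np.uint8),cv2.RETR_EXTERNAL,cv2.CHAIN_APPROX_NONE)[0],key=cv2.contourArea);return k.reshape(-1,2)
def measure(c=None,W0=(.526,.041)):
    c=c or cams.snapshot("top")
    h=cv2.cvtColor(c["pixels"],cv2.COLOR_RGB2HSV);S=h[...,1].astype(int);H=h[...,0]
    yy,xx=np.mgrid[:384,:512]
    uv=proj(c,[[*W0,.074]])[0];near=np.hypot(xx-uv[0],yy-uv[1])<47
    g=near&(S<35)&(h[...,2]>60)&(h[...,2]<175)
    m=near&(H<21)&(S>45)&(S<100)
    rr=np.hypot(*np.moveaxis(onz(c,np.c_[xx.ravel(),yy.ravel()],.074)[:,:2]-np.array(W0),-1,0)).reshape(384,512)
    m&=rr<.135
    G=onz(c,edge(g|(m&(rr<.108))),.074)
    w,ew=circ(G[np.abs(np.hypot(*(G[:,:2]-W0).T)-.110)<.012],.110,W0)
    m=cv2.morphologyEx(m.astype(np.uint8),cv2.MORPH_OPEN,np.ones((3,3)))
    E=edge(m);M=onz(c,E,.136)
    mm=M[:,:2].mean(0)
    for _ in range(5):
        sel=np.abs(np.hypot(*(M[:,:2]-mm).T)-.054)<.012
        mm,em=circ(M[sel],.054,mm)
    A=onz(c,np.argwhere(m)[:,::-1],.110)[:,:2]; d=np.hypot(*(A-mm).T)
    a=A[(d>.068)&(d<.105)]
    hd=a.mean(0)-mm if len(a) else np.zeros(2)
    return dict(w=w,m=mm,ew=ew*1e3,em=em*1e3,off=(mm-w)*1e3,ang=np.degrees(np.arctan2(hd[1],hd[0])),nh=len(a),dmax=d.max())
E
python3 - <<'E'
from h import *
for _ in range(2):print(measure())
E
```

```text
{'w': array([0.52675725, 0.04227576]), 'm': array([0.56083243, 0.05805617]), 'ew': np.float64(2.9612654688427194), 'em': np.float64(1.3226940440082269), 'off': array([34.0751837 , 15.78040969]), 'ang': np.float64(-126.48732530504273), 'nh': 45, 'dmax': np.float64(0.09327186303882144)}
{'w': array([0.52654481, 0.04247121]), 'm': array([0.56066858, 0.05805439]), 'ew': np.float64(3.0777189787359616), 'em': np.float64(1.3294747058614287), 'off': array([34.12377408, 15.58318294]), 'ang': np.float64(-126.39267871207396), 'nh': 45, 'dmax': np.float64(0.0931699645943624)}
```

```bash
cat >> h.py <<'E'
def union(c,uv,circles,guess):
    L=[(onz(c,uv,z)[:,:2],r) for r,z in circles]
    f=least_squares(lambda p:np.min([np.hypot(*(P-p[:2]).T)-r-p[2] for P,r in L],0),[*guess,0],loss="soft_l1",f_scale=.001)
    return f.x,np.sqrt(np.median(f.fun**2))*1e3
def measure2(c=None,W0=(.526,.041),dark=None):
    c=c or cams.snapshot("top")
    h=cv2.cvtColor(c["pixels"],cv2.COLOR_RGB2HSV);S=h[...,1].astype(int);H=h[...,0]
    yy,xx=np.mgrid[:384,:512];q=np.c_[xx.ravel(),yy.ravel()]
    R=lambda p,z:np.hypot(*(onz(c,q,z)[:,:2]-p).T).reshape(384,512)
    rr=R(W0,.074)
    m=((rr<.135)&(H<21)&(S>45)&(S<100)).astype(np.uint8)
    m=cv2.morphologyEx(m,cv2.MORPH_OPEN,np.ones((3,3)))
    E=edge(m);keep=np.zeros((384,512),np.uint8);cv2.drawContours(keep,[E.reshape(-1,1,2)],-1,1,-1);m=keep
    mm=onz(c,np.argwhere(m)[:,::-1],.136)[:,:2].mean(0);
    for _ in range(6):
        P=onz(c,E,.136)[:,:2];s=np.hypot(*(P-mm).T)<.068
        f,em=union(c,E[s],[(.054,.136),(.057,.104),(.0555,.120)],mm);mm=f[:2]
    A=onz(c,np.argwhere(m)[:,::-1],.110)[:,:2];d=np.hypot(*(A-mm).T);a=A[(d>.07)&(d<.105)]
    hd=a.mean(0)-mm if len(a) else np.zeros(2)
    g=((rr<.125)&(S<35)).astype(np.uint8);g=cv2.morphologyEx(g,cv2.MORPH_OPEN,np.ones((3,3)))
    G=edge(g|m);far=cv2.distanceTransform(1-m,cv2.DIST_L2,5)[G[:,1],G[:,0]]>3
    P=onz(c,G,.074)[:,:2];s=far&(np.abs(np.hypot(*(P-W0).T)-.11)<.012)
    w,ew=union(c,G[s],[(.110,.074),(.110,.064)],W0)
    return dict(w=np.round(w,4),m=np.round(f,4),res=np.round([ew,em],2),off=np.round((mm-w[:2])*1e3,1),ang=np.degrees(np.arctan2(hd[1],hd[0])).round(1),n=(len(a),int(s.sum())))
E
python3 - <<'E'
from h import *
for n in ("top","top","scene"):print(n,measure2(cams.snapshot(n)))
c=cams.snapshot("top");print(onz(c,[(402,158),(407,235),(85,168),(186,146),(282,154),(363,250)],.05)[:,:2])
E
```

```text
top {'w': array([ 0.5271,  0.0426, -0.0033]), 'm': array([ 0.5658,  0.059 , -0.0024]), 'res': array([0.71, 0.62]), 'off': array([38.7, 16.5]), 'ang': np.float64(-128.8), 'n': (48, 174)}
top {'w': array([ 0.5273,  0.0427, -0.0032]), 'm': array([ 0.5656,  0.0591, -0.0025]), 'res': array([0.72, 0.63]), 'off': array([38.3, 16.4]), 'ang': np.float64(-128.8), 'n': (49, 174)}
scene {'w': array([ 0.5295,  0.045 , -0.006 ]), 'm': array([ 0.5666,  0.0599, -0.0029]), 'res': array([0.75, 1.09]), 'off': array([37.1, 14.9]), 'ang': np.float64(-128.0), 'n': (25, 136)}
[[ 0.64133464 -0.4735757 ]
 [ 0.40600439 -0.46780735]
 [ 0.62387558  0.48742308]
 [ 0.68716823  0.18264433]
 [ 0.65769298 -0.10652677]
 [ 0.36522806 -0.33316862]]
```

Both views agree: the wheel axis is at about (0.528, 0.043) and the mug sits 41 mm off it along 23°, with its handle at -128°. I'll push with the open fingers as a two-point cradle from the far side.

Emit:
send_rows(commands="85 0 0 0 -0.55;85 0 0 0 -0.55;85 .74 -.507 0 0;85 .74 -.507 0 0;85 .74 -.507 0 0;85 .74 -.507 0 0;85 .74 -.507 0 0;85 .74 -.507 0 0;85 .74 -.507 0 0;85 .74 -.507 0 0;85 .74 -.507 0 0;85 .74 -.507 0 0;85 .74 -.507 0 0;85 .74 -.507 0 0;85 .74 -.507 0 0;85 .74 -.507 0 0;85 .74 -.507 0 0;85 .74 -.507 0 0;85 .74 -.507 0 0;85 .74 -.507 0 0", grip_force=20)

```text
t: 2.12
tcp_pos: [0.374, -0.3187, 0.2395]
tool_rot: [0.98, 0.2, 0.0, 0.0]
force: [0.2, -0.4, 0.6]
finger_gap: 0.999
gripper_force: 0.0
```

Emit:
send_rows(commands="85 .74 -.507 0 0;85 .74 -.507 0 0;85 .74 -.507 0 0;85 .74 -.507 0 0;85 .74 -.507 0 0;85 .74 -.507 0 0;85 .74 -.507 0 0;85 .74 -.507 0 0;85 .74 -.507 0 0;85 .74 -.507 0 0;85 .74 -.507 0 0;85 .74 -.507 0 0;85 .74 -.507 0 0;85 .74 -.507 0 0;85 .74 -.507 0 0;85 .74 -.507 0 0;85 .74 -.507 0 0;85 .74 -.507 0 0;85 .74 -.507 0 0;85 .74 -.507 0 0")

```text
t: 3.78
tcp_pos: [0.5666, -0.0162, 0.2394]
tool_rot: [0.98, 0.2, 0.0, 0.0]
force: [0.1, 0.3, 0.1]
finger_gap: 0.999
gripper_force: 0.0
```

Emit:
send_rows(commands="85 .74 -.507 0 0;85 .74 -.507 0 0;85 .74 -.507 0 0;85 .74 -.507 0 0;85 .74 -.507 0 0;85 .74 -.507 0 0;85 .74 -.507 0 0;85 0 0 0 0;85 0 0 0 0;85 0 0 0 0")

```text
t: 4.62
tcp_pos: [0.6334, 0.0882, 0.2391]
tool_rot: [0.98, 0.2, -0.001, 0.0]
force: [-1.3, 0.2, 0.3]
finger_gap: 0.994
gripper_force: 0.0
```

Emit:
send_rows(commands="85 0 0 .9 0;85 0 0 .9 0;85 0 0 .9 0;85 0 0 .9 0;85 0 0 .9 0;85 0 0 .9 0;85 0 0 .9 0;85 0 0 .9 0;85 0 0 .2 0;85 0 0 0 0;85 0 0 0 0")

```text
t: 5.53
tcp_pos: [0.6343, 0.0875, 0.0919]
tool_rot: [0.98, 0.199, 0.0, 0.0]
force: [0.5, 0.4, 0.7]
finger_gap: 0.995
gripper_force: 0.0
```

```bash
python3 - <<'E'
from h import *
s=readout.sense();print(s["tcp_pos"],s["force"])
c=cams.snapshot("wrist");d=cams.snapshot("scene")
a=cv2.resize(d["pixels"][130:270,150:330],(514,400),interpolation=cv2.INTER_CUBIC)
w=cv2.resize(c["pixels"],(280,210)) 
o=np.zeros((400,800,3),np.uint8);o[:,:514]=a;o[:210,514:794]=w
cv2.imwrite("pics/c2.png",o[...,::-1])
print(measure2())
E
```

```text
[0.63427115 0.08750624 0.09185545] [0.54516563 0.41692743 0.69828183]
{'w': array([ 0.5274,  0.0424, -0.0033]), 'm': array([ 0.5562,  0.0315, -0.0174]), 'res': array([0.72, 7.72]), 'off': array([ 28.8, -10.9]), 'ang': np.float64(-138.2), 'n': (1, 111)}
```

View pics/c2.png

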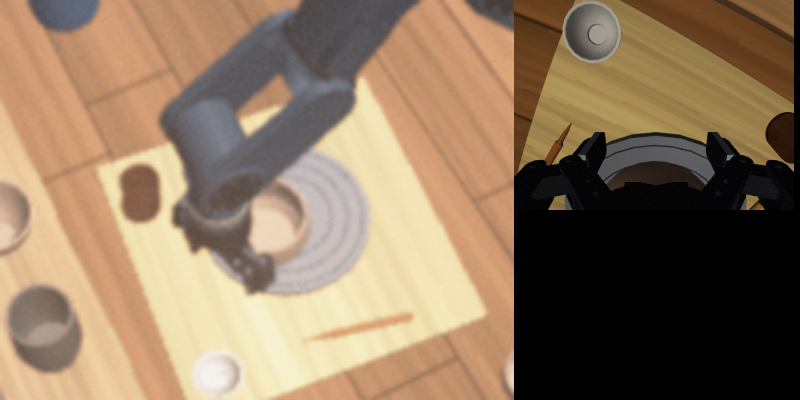

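The scene crop shows the gripper behind the mug with open space between them, and the wrist view shows the mug between the two fingers. I'll push slowly toward the axis.

Emit:
send_rows(commands="85 -.2 0 .1 0;85 -.2 0 0 0;85 -.2 0 0 0;85 -.2 0 0 0;85 -.15 0 0 0;85 -.15 0 0 0;85 -.15 0 0 0;85 -.15 0 0 0;85 0 0 0 0")

```text
t: 6.43
tcp_pos: [0.6087, 0.0771, 0.0895]
tool_rot: [0.98, 0.199, 0.001, 0.0]
force: [1.7, 0.3, -0.7]
finger_gap: 0.995
gripper_force: 1.3
```

Emit:
send_rows(commands="85 -.15 0 0 0;85 -.15 0 0 0;85 -.15 0 0 0;85 -.15 0 0 0;85 -.15 0 0 0;85 -.15 0 0 0")

```text
t: 6.93
tcp_pos: [0.5918, 0.0699, 0.0894]
tool_rot: [0.98, 0.199, 0.0, 0.0]
force: [4.4, 1.2, -0.7]
finger_gap: 0.999
gripper_force: 1.9
```

Emit:
send_rows(commands="85 -.15 0 0 0;85 -.15 0 0 0;85 -.15 0 0 0;85 -.1 0 0 0;85 -.1 0 0 0;85 0 0 0 0")

```text
t: 7.43
tcp_pos: [0.5793, 0.0648, 0.0893]
tool_rot: [0.98, 0.199, -0.0, 0.0]
force: [2.7, 1.1, -0.2]
finger_gap: 0.993
gripper_force: 1.6
```

Emit:
send_rows(commands="85 -.12 0 0 0;85 -.12 0 0 0;85 0 0 0 0;85 .3 0 0 0;85 .6 0 0 0;85 .8 0 0 0;85 .8 0 -.5 0;85 0 0 -.9 0;85 0 0 -.9 0;85 0 0 -.9 0;85 .9 0 -.9 0;85 .9 0 -.5 0;85 .9 0 0 0;85 .9 0 0 0;85 .9 0 0 0;85 0 0 0 0")

```text
t: 8.77
tcp_pos: [0.7058, 0.1188, 0.1806]
tool_rot: [0.98, 0.2, -0.0, -0.0]
force: [-0.2, -0.3, -0.0]
finger_gap: 0.994
gripper_force: 0.0
```

```bash
python3 - <<'E'
from h import *
s=readout.sense();print(s["t"],s["tcp_pos"],s["force"])
d=snap("scene","s3");c=snap("top","t3")
for k in(c,d):print(measure2(k))
o=np.hstack([cv2.resize(k["pixels"][y:y+150,x:x+150],(400,400)) for k,x,y in((c,160,120),(d,175,130))])
cv2.imwrite("pics/c3.png",o[...,::-1])
E
```

```text
8.7667 [0.70577704 0.11879723 0.18061222] [-0.24844377 -0.26501832 -0.00059679]
{'w': array([ 0.5272,  0.0431, -0.003 ]), 'm': array([ 0.5309,  0.0444, -0.0022]), 'res': array([0.71, 0.88]), 'off': array([3.7, 1.3]), 'ang': np.float64(-127.7), 'n': (46, 170)}
{'w': array([ 0.53  ,  0.0417, -0.0035]), 'm': array([ 0.5323,  0.0459, -0.0028]), 'res': array([1.57, 0.94]), 'off': array([2.4, 4.2]), 'ang': np.float64(-128.1), 'n': (30, 129)}
```

View pics/c3.png

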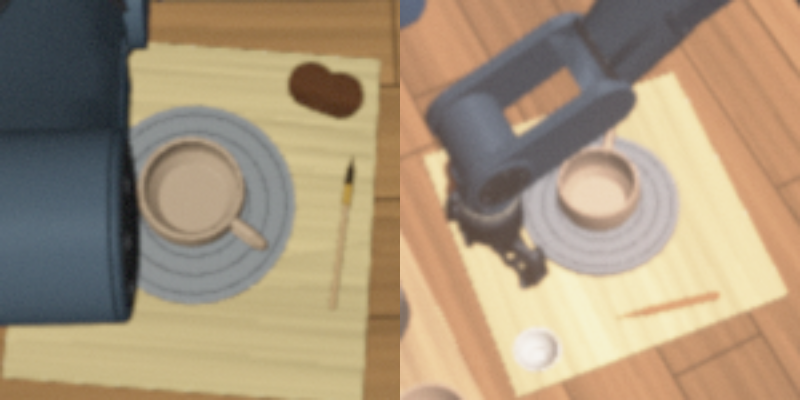

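The top crop shows the mug 4 mm from the axis with the handle still at -128°. Next I'll close the fingers, square the tool to the world axes and go to the clockwise side of the handle.

Emit:
send_rows(commands="0 0 0 0 .961;0 0 0 0 .961;0 0 0 0 .961;0 0 0 0 .961;0 0 0 0 .961;0 0 0 0 .961;0 -.86 .335 0 0;0 -.86 .335 0 0;0 -.86 .335 0 0;0 -.86 .335 0 0;0 -.86 .335 0 0;0 -.86 .335 0 0;0 -.86 .335 0 0;0 -.86 .335 0 0;0 -.86 .335 0 0;0 -.86 .335 0 0;0 -.86 .335 0 0;0 -.86 .335 0 0;0 -.86 .335 0 0;0 -.86 .335 0 0")

```text
t: 10.53
tcp_pos: [0.4602, 0.0241, 0.1812]
tool_rot: [1.0, -0.0, -0.002, -0.0]
force: [-0.1, -0.1, 0.4]
finger_gap: -0.0
gripper_force: 0.0
```

Emit:
send_rows(commands="0 -.86 .335 0 0;0 0 0 0 0;0 0 0 0 0;0 0 0 0 0")

```text
t: 10.87
tcp_pos: [0.4464, 0.0174, 0.1816]
tool_rot: [1.0, -0.001, 0.0, 0.0]
force: [-0.0, -0.0, 0.1]
finger_gap: 0.002
gripper_force: 0.0
```

Emit:
send_rows(commands="0 0 0 .78 0;0 0 0 .78 0;0 0 0 .78 0;0 0 0 .78 0;0 0 0 .78 0;0 0 0 0 0;0 .061 .173 0 0;0 .061 .173 0 0;0 .076 .167 0 0;0 .076 .167 0 0;0 .09 .159 0 0;0 .09 .159 0 0;0 .104 .151 0 0;0 .104 .151 0 0;0 .078 .094 0 0;0 .078 .094 0 0;0 .078 .094 0 0;0 .086 .087 0 0;0 .086 .087 0 0;0 .086 .087 0 0")

```text
t: 12.53
tcp_pos: [0.4693, -0.0194, 0.1033]
tool_rot: [1.0, -0.0, -0.0, -0.0]
force: [-0.2, -0.0, -0.7]
finger_gap: -0.004
gripper_force: 0.1
```

Emit:
send_rows(commands="0 .139 .119 0 0;0 .139 .119 0 0;0 .149 .106 0 0;0 .149 .106 0 0;0 .158 .093 0 0;0 .158 .093 0 0;0 .165 .079 0 0;0 .165 .079 0 0;0 .171 .064 0 0;0 .171 .064 0 0")

```text
t: 13.37
tcp_pos: [0.5008, -0.0379, 0.1033]
tool_rot: [1.0, -0.0, -0.0, -0.0]
force: [-0.1, -0.8, 0.8]
finger_gap: -0.001
gripper_force: 0.1
```

```bash
python3 - <<'E'
from h import *
s=readout.sense();p=s["tcp_pos"][:2]-[.528,.043];print(s["t"],s["tcp_pos"],np.hypot(*p),np.degrees(np.arctan2(p[1],p[0])))
c=snap("top","t4");d=snap("scene","s4")
for k in(c,d):print(measure2(k))
o=np.hstack([cv2.resize(k["pixels"][y:y+150,x:x+150],(400,400)) for k,x,y in((c,160,120),(d,175,130))])
cv2.imwrite("pics/c4.png",o[...,::-1])
E
```

```text
13.3667 [ 0.50078538 -0.03791764  0.10328774] 0.08537154075660265 -108.58907318636349
{'w': array([ 0.5366,  0.046 , -0.0124]), 'm': array([ 0.5709,  0.0614, -0.0378]), 'res': array([0.73, 3.2 ]), 'off': array([34.3, 15.3]), 'ang': np.float64(0.0), 'n': (0, 46)}
{'w': array([ 0.5293,  0.0449, -0.0059]), 'm': array([ 0.5311,  0.0461, -0.0032]), 'res': array([0.83, 0.93]), 'off': array([1.8, 1.3]), 'ang': np.float64(-104.9), 'n': (91, 130)}
```

View pics/c4.png

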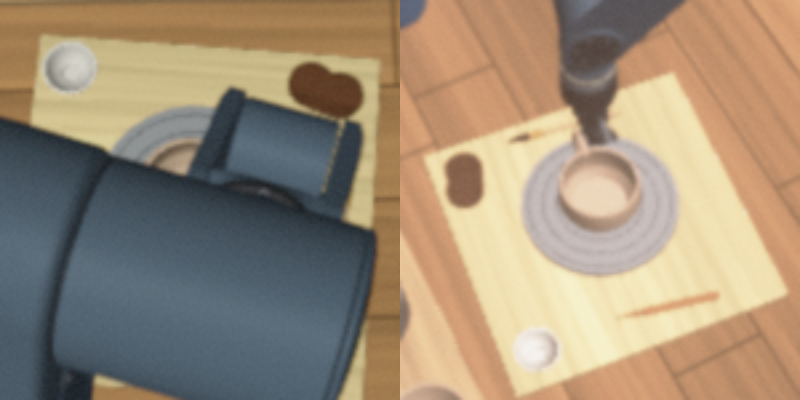

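The scene crop shows the finger behind the handle, which has come round to about -95°, with the mug still within about 2 mm of the centre. I'll continue the sweep.

Emit:
send_rows(commands="0 .176 .049 0 0;0 .176 .049 0 0;0 .18 .033 0 0;0 .18 .033 0 0;0 .182 .018 0 0;0 .182 .018 0 0;0 .183 .002 0 0;0 .183 .002 0 0;0 .182 -.014 0 0;0 .182 -.014 0 0;0 .18 -.03 0 0;0 .18 -.03 0 0;0 .177 -.046 0 0;0 .177 -.046 0 0;0 .173 -.061 0 0;0 .173 -.061 0 0;0 .167 -.076 0 0;0 .167 -.076 0 0;0 .159 -.09 0 0;0 .159 -.09 0 0")

```text
t: 15.13
tcp_pos: [0.5711, -0.0291, 0.1033]
tool_rot: [1.0, -0.0, -0.0, -0.0]
force: [-0.0, 0.1, 0.4]
finger_gap: 0.0
gripper_force: 0.1
```

Emit:
send_rows(commands="0 .151 -.104 0 0;0 .151 -.104 0 0;0 .141 -.116 0 0;0 .141 -.116 0 0;0 .13 -.128 0 0;0 .13 -.128 0 0;0 .08 -.093 0 0;0 .08 -.093 0 0;0 .08 -.093 0 0;0 .053 -.075 0 0;0 .053 -.075 0 0;0 .053 -.075 0 0;0 .053 -.075 0 0;0 .025 -.043 0 0;0 .025 -.043 0 0;0 .02 -.02 0 0;0 0 0 0 0;0 0 0 0 0")

```text
t: 16.63
tcp_pos: [0.5982, -0.0017, 0.1033]
tool_rot: [1.0, -0.0, 0.0, -0.0]
force: [-0.9, -0.1, -0.5]
finger_gap: 0.002
gripper_force: 0.0
```

```bash
python3 - <<'E'
from h import *
s=readout.sense();p=s["tcp_pos"][:2]-[.528,.043];print(s["t"],s["tcp_pos"],np.hypot(*p),np.degrees(np.arctan2(p[1],p[0])))
c=snap("top","t5");d=snap("scene","s5")
for k in(c,d):print(measure2(k))
o=np.hstack([cv2.resize(k["pixels"][y:y+150,x:x+150],(400,400)) for k,x,y in((c,160,120),(d,175,130))])
cv2.imwrite("pics/c5.png",o[...,::-1])
E
```

```text
16.6333 [ 0.59822299 -0.00167038  0.10332745] 0.0832268630800588 -32.461335314872485Traceback (most recent call last):
  File "<stdin>", line 4, in <module>
  File "h.py", line 53, in measure2
    E=edge(m);keep=np.zeros((384,512),np.uint8);cv2.drawContours(keep,[E.reshape(-1,1,2)],-1,1,-1);m=keep
  File "h.py", line 19, in edge
    k=max(cv2.findContours(m.astype(np.uint8),cv2.RETR_EXTERNAL,cv2.CHAIN_APPROX_NONE)[0],key=cv2.contourArea);return k.reshape(-1,2)
ValueError: max() iterable argument is empty
```

```bash
python3 - <<'E'
from h import *
d=snap("scene","s5b");print(measure2(d))
c=cams.snapshot("wrist")
o=np.hstack([cv2.resize(d["pixels"][130:280,175:325],(400,400)),cv2.resize(c["pixels"],(400,300))[:,:].repeat(1,0) if 0 else cv2.resize(c["pixels"],(400,400))])
cv2.imwrite("pics/c5.png",o[...,::-1])
E
```

```text
{'w': array([ 0.5293,  0.0449, -0.0059]), 'm': array([ 0.5284,  0.0483, -0.0025]), 'res': array([0.82, 0.94]), 'off': array([-0.9,  3.3]), 'ang': np.float64(-45.4), 'n': (151, 114)}
```

View pics/c5.png

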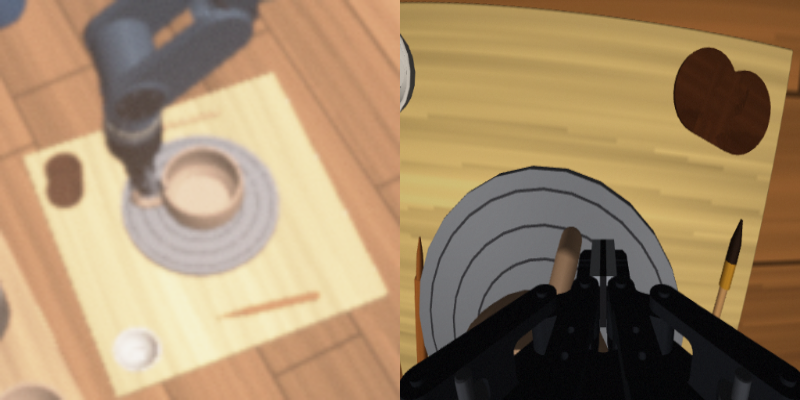

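The wrist view shows the handle tip at mosaic (571,235), just left of the shut fingers and pointing almost ahead.

```bash
python3 - <<'E'
from h import *
c=cams.snapshot("wrist")
for z in(.10,.12):
  P=onz(c,[(219,222)],z)[0,:2]-[.528,.044];print(P,np.hypot(*P),np.degrees(np.arctan2(P[1],P[0])))
E
```

```text
[ 0.08612963 -0.02726205] 0.09034119701240069 -17.563803515460858
[ 0.09416253 -0.03005956] 0.09884411085399533 -17.70467247360581
```

Emit:
send_rows(commands="0 .065 -.107 0 0;0 .062 -.108 0 0;0 .059 -.11 0 0;0 .056 -.112 0 0;0 .052 -.113 0 0;0 .049 -.115 0 0;0 .046 -.116 0 0;0 .042 -.118 0 0;0 .013 -.043 0 0;0 .013 -.043 0 0;0 .013 -.043 0 0;0 .013 -.043 0 0;0 0 0 0 0;0 0 .1 0 0;0 0 .3 0 0;0 0 .8 0 0;0 0 .8 0 0")

```text
t: 18.3
tcp_pos: [0.6078, -0.0206, 0.1033]
tool_rot: [1.0, 0.0, -0.0, 0.0]
force: [0.6, -0.2, -0.7]
finger_gap: 0.001
gripper_force: 0.0
```

Emit:
send_rows(commands="0 0 .5 -.9 0;0 0 .8 -.9 0;0 0 .8 -.9 0;0 0 .9 -.9 0;0 0 .9 -.9 0;0 0 .9 0 0;0 0 .9 0 0;0 0 .9 0 0;0 0 .9 0 0;0 0 .9 0 0;0 0 .9 0 0;0 0 .9 0 0;0 0 0 0 0;0 0 0 0 0")

```text
t: 19.47
tcp_pos: [0.6073, -0.2255, 0.1932]
tool_rot: [1.0, -0.002, -0.0, -0.0]
force: [-1.0, -0.3, 0.1]
finger_gap: 0.002
gripper_force: 0.0
```

```bash
python3 - <<'E'
from h import *
s=readout.sense();print(s["t"],s["tcp_pos"])
c=snap("top","t6");d=snap("scene","s6")
for k in(c,d):print(measure2(k))
o=np.hstack([cv2.resize(k["pixels"][y:y+150,x:x+150],(400,400)) for k,x,y in((c,160,120),(d,175,130))])
cv2.imwrite("pics/c6.png",o[...,::-1])
E
```

```text
19.4667 [ 0.60734387 -0.22550717  0.19316312]Traceback (most recent call last):
  File "<stdin>", line 4, in <module>
  File "h.py", line 53, in measure2
    E=edge(m);keep=np.zeros((384,512),np.uint8);cv2.drawContours(keep,[E.reshape(-1,1,2)],-1,1,-1);m=keep
  File "h.py", line 19, in edge
    k=max(cv2.findContours(m.astype(np.uint8),cv2.RETR_EXTERNAL,cv2.CHAIN_APPROX_NONE)[0],key=cv2.contourArea);return k.reshape(-1,2)
ValueError: max() iterable argument is empty
```

Emit:
send_rows(commands="0 -.9 0 -.5 0;0 -.9 .3 -.5 0;0 -.9 .6 0 0;0 -.9 .9 0 0;0 -.9 .9 0 0;0 -.9 .9 0 0;0 -.9 .9 0 0;0 -.9 .9 0 0;0 -.5 .5 0 0;0 0 0 0 0")

```text
t: 20.4
tcp_pos: [0.452, -0.343, 0.2134]
tool_rot: [1.0, -0.001, -0.0, 0.0]
force: [0.2, -0.0, 0.3]
finger_gap: -0.0
gripper_force: 0.0
```

```bash
python3 - <<'E'
from h import *
s=readout.sense();print(s["t"],s["tcp_pos"])
c=snap("top","t7");d=snap("scene","s7")
o=np.hstack([cv2.resize(k["pixels"][y:y+150,x:x+150],(400,400)) for k,x,y in((c,160,120),(d,175,130))])
cv2.imwrite("pics/c7.png",o[...,::-1])
for k in(d,c):print(measure2(k))
E
```

```text
20.4 [ 0.45202609 -0.34300531  0.21342461]
{'w': array([ 0.5295,  0.0451, -0.0059]), 'm': array([ 0.5276,  0.0477, -0.0028]), 'res': array([0.7, 0.9]), 'off': array([-1.8,  2.6]), 'ang': np.float64(-3.3), 'n': (48, 137)}
{'w': array([ 0.5273,  0.0425, -0.0031]), 'm': array([ 0.5257,  0.0449, -0.0024]), 'res': array([0.69, 0.78]), 'off': array([-1.6,  2.4]), 'ang': np.float64(-3.0), 'n': (35, 157)}
```

View pics/c7.png

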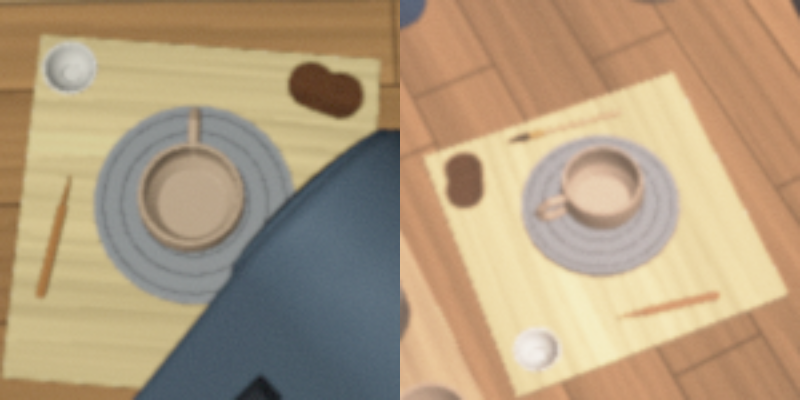

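The handle is at -3° and the mug is 3 mm off-centre at (-1.7, +2.5) mm, and both views agree. I'll trim it with one gentle cradle nudge from the robot side.

Emit:
send_rows(commands="85 -.03 -.965 0 0;85 -.03 -.965 0 0;85 -.03 -.965 0 0;85 -.03 -.965 0 0;85 -.03 -.965 0 0;85 -.03 -.965 0 0;85 -.03 -.965 0 0;85 -.03 -.965 0 0;85 -.03 -.965 0 0;85 -.03 -.965 0 0;85 -.03 -.965 0 0;85 -.03 -.965 0 0;85 -.03 -.965 0 0;85 -.03 -.965 0 0;85 -.03 -.965 0 0;85 -.03 -.965 0 0;85 -.03 -.965 0 0;85 -.03 -.965 0 0;85 -.03 -.965 0 0;85 -.03 -.965 0 0")

```text
t: 22.17
tcp_pos: [0.4416, 0.0466, 0.2135]
tool_rot: [1.0, 0.001, 0.0, -0.0]
force: [0.6, 0.3, 0.4]
finger_gap: 0.995
gripper_force: 0.0
```

Emit:
send_rows(commands="85 0 0 0 0;85 0 0 0 0;85 0 0 .88 0;85 0 0 .88 0;85 0 0 .88 0;85 0 0 .88 0;85 0 0 .88 0;85 0 0 .88 0;85 0 0 .88 0;85 0 0 0 0;85 0 0 0 0")

```text
t: 23.08
tcp_pos: [0.4416, 0.0437, 0.0896]
tool_rot: [1.0, -0.001, -0.001, -0.0]
force: [-0.2, 0.3, 0.5]
finger_gap: 0.992
gripper_force: 0.0
```

Emit:
send_rows(commands="85 .28 .03 0 0;85 .28 0 0 0;85 .28 0 0 0;85 .28 0 0 0;85 .28 0 0 0;85 .05 0 0 0;85 .05 0 0 0;85 .05 0 0 0;85 .05 0 0 0;85 .05 0 0 0;85 .05 0 0 0;85 .05 0 0 0;85 .05 0 0 0;85 .05 0 0 0;85 .05 0 0 0;85 .04 0 0 0;85 0 0 0 0;85 0 0 0 0")

```text
t: 24.58
tcp_pos: [0.4783, 0.0442, 0.0898]
tool_rot: [1.0, -0.0, -0.003, -0.001]
force: [-4.9, 3.8, 3.1]
finger_gap: 1.0
gripper_force: 2.8
```

Emit:
send_rows(commands="85 -.1 0 0 0;85 -.3 0 0 0;85 -.7 0 0 0;85 -.7 0 0 0;85 0 0 -.9 0;85 0 0 -.9 0;85 0 0 -.9 0;85 0 0 -.9 0;85 0 0 -.9 0;85 0 0 -.9 0;85 0 .9 0 0;85 0 .9 0 0;85 0 .9 0 0;85 0 .9 0 0;85 0 .9 0 0;85 0 .9 0 0;85 0 .9 0 0;85 0 .9 0 0;85 0 .9 0 0;85 0 .9 0 0")

```text
t: 26.25
tcp_pos: [0.4448, -0.1384, 0.1983]
tool_rot: [1.0, -0.001, 0.001, 0.001]
force: [0.1, 0.1, 0.5]
finger_gap: 0.992
gripper_force: 0.0
```

Emit:
send_rows(commands="85 0 .9 0 0;85 0 .9 0 0;85 0 .9 0 0;85 0 .9 0 0;85 0 .9 0 0;85 0 .9 0 0;85 0 .9 0 0;85 0 .9 0 0;85 0 .9 0 0;85 0 .9 0 0;85 0 0 0 0;85 0 0 0 0")

```text
t: 27.25
tcp_pos: [0.4442, -0.3178, 0.198]
tool_rot: [1.0, -0.001, 0.0, 0.0]
force: [0.2, 1.2, 0.1]
finger_gap: 0.994
gripper_force: 0.0
```

```bash
python3 - <<'E'
from h import *
s=readout.sense();print(s["t"],s["tcp_pos"])
c=snap("top","t8");d=snap("scene","s8")
for k in(d,c):print(measure2(k))
E
```

```text
27.25 [ 0.44421922 -0.31781054  0.19798038]
{'w': array([ 0.5294,  0.045 , -0.006 ]), 'm': array([ 0.5292,  0.0463, -0.0024]), 'res': array([0.74, 1.04]), 'off': array([-0.2,  1.3]), 'ang': np.float64(-5.3), 'n': (49, 138)}
{'w': array([ 0.5273,  0.0427, -0.0031]), 'm': array([ 0.5273,  0.0437, -0.0023]), 'res': array([0.68, 0.87]), 'off': array([-0.1,  1. ]), 'ang': np.float64(-4.5), 'n': (32, 143)}
```

The offset is now about 1 mm and the handle is at about -5°, with the hand well clear, so I'm handing in.

```bash
python3 -c "
from station import sign_off
print(sign_off())"
```

```text
the job is handed in; nothing more can be done
None
```

By the last camera check, the mug stands about 1 mm from the wheel's axis with its handle about 5° off square to the far edge; the hand is clear, and the job was handed in at about 27 s (no verdict was returned).

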